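# Screw the dust cap onto a microscope head's camera port

## Task

Close the camera port of the microscope head before it goes into storage: put the black dust cap on the upright port and screw it fully home by feel, gently and never forcing the thread, then let go. Leave the other things on the bench where they stand.

Things in the scene. Friction and masses are not known exactly. Their poses are not given: they have to be found in the camera images.
- cap: Black screw dust cap, about 90 g, standing mouth down on the bench, 42 mm tall. Skirt 58 mm outside, 50.8 mm inside diameter, 24.5 mm tall. Inside it three round studs, 4 mm thick, 120 degrees apart, point inward to 20 mm from the axis, undersides 2 mm above the rim. Origin: on the axis at the rim (underside); z along the axis, up.
- cap_hub (a point): On the cap's axis, 33 mm above its rim: middle of the round knurled hub on top of the cap, 40 mm diameter and 17.5 mm tall (24.5 to 42 mm above the rim). Grip here, anywhere round it.
- head: Microscope head (white and black, two black eyepieces leaning out to its +x side), fixed in a grey cradle. Origin: on the bench, on the axis of the upright camera port; z up. Housing 115 x 104 mm (150 x 130 mm cradle), top 84 mm high; eyepieces reach 175 mm along +x and stay below 130 mm high. Over 100 N between cap and head is forcing.
- port_seat (a point): Centre of the port's flat seat (aluminium flange, 61 mm diameter), 120 mm above the bench, on the port axis, z up. Fully home, the cap's rim lies on it and the cap's origin is at this point. The neck above it is 46.6 mm diameter with a tapered nose (37.6 to 33 mm), top 19.5 mm above the seat. 1.2 mm radial play of the cap on the neck.
- port_land (a point): On the port axis, 15.5 mm above the seat: level of three flat lands of the neck. With its studs on them the cap's rim is 13.5 mm above the seat. Each land ends clockwise (from above) in a stop 3 mm high: a cap on the lands cannot be screwed forward, it jams. A stud set down on a stop holds the rim at 16.5 mm: turn backward off it.
- port_slot (a point): On the port axis, 7 mm above the seat: floor of three entry slots at the thread starts. Turned backward (counter-clockwise from above, up to 120 degrees) over the lands, the studs drop 8.5 mm into them: rim 5 mm above the seat, 12 degrees of free play, then a wall blocks backward turning. The slots' headings are not given: feel for them (a lucky set-down drops at once).
- port_thread (a point): On the port axis, 2 mm above the seat: end of the thread. Clockwise from the slots the studs run under it: the rim sinks 5 mm in 66 degrees, with 1.5 mm axial play at first and none at the end, where the rim meets the seat and the cap wedges tight, 70 to 95 degrees from the drop. 0.2 to 0.35 N m is snug and holds. 2 to 10 N downward will do throughout.
- objective: Brass microscope objective standing on the bench, 30 mm diameter, 45 mm tall, origin at its underside. Leave alone.
- slide_box: Blue slide box lying on the bench, 87 x 100 x 36 mm, origin at its underside. Leave alone.
- oil_bottle: Small amber bottle standing on the bench, 36 mm diameter, 75 mm tall, origin at its underside. Leave alone.
Things that resemble listed ones, but are neither listed nor needed, are in the scene too. Leave any red look-alike of the cap alone.

How it is judged:
On the way:
1. the cap's studs have dropped past the thread starts, rim 2 to 7.5 mm above the seat, cap on the port axis within 3 mm (horizontal distance between cap and port_seat below 0.003 m and z of cap in the frame of port_seat between 0.002 and 0.0075 m), for 0.1 s.
At the end, for the whole second after the job is handed in: The cap is screwed fully home: its rim within 1.2 mm of the port's seat, centred within 3 mm, upright within 0.05 rad, at rest, and released (z of cap in the frame of port_seat below 0.0012 m and horizontal distance between cap and port_seat below 0.003 m and angle between cap's own z axis and vertical below 0.05 rad and linear speed of cap below 0.01 m/s and angular speed of cap below 0.1 rad/s and contact force between the fingers and cap below 0.1 N); the robot touches nothing.
It fails at once if the thread is forced: more than 100 N between the cap and the microscope head (contact force between cap and head above 100 N).
It fails at once if a bystander (objective, slide box or oil bottle) is moved by more than 15 mm (distance of any of objective, slide_box, oil_bottle from where it was at the start of the episode above 0.015 m).
It also fails if it takes over 72 s, if anything falls off the work surface, if the arm or the gripper's body presses on something with over 40 N, if the wrist force passes 120 N, or if a joint passes its speed limit or range.

## Robot

A 7-joint arm with a two-finger parallel gripper is mounted at the origin on the work surface. World frame = base frame: x ahead of the robot, y to its left, z up, the work surface at z = 0. Lengths are in m, angles in rad, forces in N, time in s.
With the tool pointing down it reaches from about 0.425 to 0.95 m from the base axis. Payload 4.7 kg.
Tool frame: the origin (TCP) lies at the very end of the fingers, on their centre line; the grasp point (between the pads) lies 19 mm behind it; y points along the fingers, z is the direction in which the jaws open and shut, and the axes are right-handed (so a half turn about y gives the same grasp; the last joint's range is limited). The gripper opens to 85 mm and grips with 20 to 120 N. Pads are 22 mm wide; open, the fingers measure 114 mm over their backs; the gripper's body (76 mm by 85 mm) begins 54 mm behind the grasp point. The pads swing forward as they close: fully open they stand 13 mm farther back than shut.
Start: joints at [1.094, 0.469, -0.049, 1.532, 0.024, 1.141, -0.082], TCP at [0.292, -0.608, 0.231] pointing down, gripper open.
Joint ranges: [-2.59, 2.59], [-0.33, 1.99], [-1.39, 1.29], [0.1, 2.45], [-1.04, 4.18], [0.21, 1.99], [-2.66, 2.66]. Speed limits (rad/s): [2.57, 2.57, 3.14, 3.14, 3.14, 3.14, 3.14].

## Interface

Orientations are given as [roll, pitch, yaw] about the fixed x, y, z axes, in that order (R = Rz(yaw) Ry(pitch) Rx(roll)).
In Python, from workcell import ctrl gives the robot as it stands. The module is installed in compiled form; this text tells all that it offers.
- The arm moves only by the tool arm_command, never from a script. Its argument "targets" is a list of rows, each a list of 2 entries, a list of its own where there are three numbers: the shift along the world's x, y, z in m, then the turn, a rotation vector about the world's x, y, z in degrees. In form: [[[dx, dy, dz], [ax, ay, az]], ...]. A call has exactly 5 rows; each row shifts and turns the pose as measured when the row begins; what a row does not reach is not made up. A row lasts 1/12 s, in which the tool goes at most 41.7 mm and 7.16 degrees, less where a joint would pass 70% of its speed; a pose out of reach is approached as far as the arm can. A call with a gripper value outside its range is refused whole. "grip" is the opening, from -1 (shut) to 1 (fully open), set as the call begins (left out, the last holds). The fingers move at their own pace and stop on an object; "force" is the grip in N (left out, the last holds). Time passes only in rows, so rows that do not move let the fingers close, or fill a call up. It gives the time, the measured TCP pose, the force and the opening at its end, in the units of the state.
- ctrl.observe(): the state, without advancing time (a new reading comes with each control period).
- ctrl.get_image(name): name is "scene" or "top" or "wrist"; returns a dict with "pixels" (420x560x3 uint8, blue, green, red), "mtx" (3x3 intrinsics, pixels), "R" (3x3) and "t" (3): a world point X has camera coordinates R X + t. Camera axes: x right, y down, z forward; pixel columns grow to the right and rows downward; lengths in m; the calibration is good to about 2 mm. A picture is of the moment at which its call begins. There is no depth.
- ctrl.close_job(): hands the job in, once; it reports no verdict.
Trained networks look in a picture, given as the dict that the camera call returned (one of the last four; its "shot" number tells which), for a name from the list of things; names that differ only in an ending like _2 or _b are one class to them, and where a whole thing is asked for, a point or a joint stands for the part that bears it (a point fixed in the world has none). Each returns a list of dicts, best first, with "confidence" (0 to 1); they miss things now and then, are a little off and sometimes report something else, mostly with a low value. They report only what shows in the picture. A call takes as long as a camera call. They do not tell look-alikes from the thing itself.
- ctrl.recognise(query, picture): "bbox" ([left, top, right, bottom] in pixels, round what is visible of it).
- ctrl.silhouettes(query, picture): "region" (420x560 bool, what is visible of it) and "bbox" ([left, top, right, bottom] in pixels, round what is visible of it).
The state is a dict: "time_s": time; "qpos": joint angles; "joint_vel": joint speeds; "effort": joint torques, N m; "ee_pos": TCP position; "ee_rot": TCP orientation; "wrist_force": force on the tool from outside, world axes, zero at the start; "wrist_torque": the same for the moment, N m; "gripper_width": finger opening in m.
Only numpy, scipy, OpenCV 4.12 (cv2) and the standard library are available. Lean on these libraries where they do the work, as an engineer would, in place of code of your own. Each camera call takes 0.05 s, during which the arm holds its last target. There are 200 camera calls.

## Working session

There is one attempt and no reset: what is moved stays moved. The work goes in short steps, Python scripts to look and compute and a tool call to move; the robot and the scene stay as the last step left them, time stands still between calls to the robot, and variables do not carry over. Pictures are saved under pics/ and viewed, about 8 in all and at most 12, crops included, and the job is handed in when it is done.

Besides the shell and the picture viewer there is one more tool, called after "Request:" as name(argument=value, ...) on one line, values as JSON. arm_command: Moves the arm, as the interface text tells. Its arguments: {"type":"object","properties":{"targets":{"type":"array"},"grip":{"type":"number"},"force":{"type":"number"}},"required":["targets"]}

```bash
mkdir -p pics
cat > h.py <<'E'
import numpy as np,cv2
from workcell import ctrl
def ray(p,u,v,z):
    d=p["R"].T@np.linalg.inv(p["mtx"])@np.array([u,v,1.]); c=-p["R"].T@p["t"]
    return c+d*(z-c[2])/d[2]
def proj(p,X):
    q=p["mtx"]@(p["R"]@np.array(X)+p["t"]); return q[:2]/q[2]
E
python3 - <<'E'
from h import *
s=ctrl.observe(); print({k:np.round(v,3) for k,v in s.items()})
ims=[]
for n in("scene","top"):
    p=ctrl.get_image(n); print(n,np.round(-p["R"].T@p["t"],3),np.round(p["mtx"][0,0]))
    print(np.round(p["R"],2).tolist())
    cv2.imwrite(f"pics/{n}0.png",p["pixels"])
    for q in("cap","head","objective","slide_box","oil_bottle"):
        for r in ctrl.recognise(q,p): 
            b=r["bbox"];print(n,q,np.round(b),round(r["confidence"],2),np.round(ray(p,(b[0]+b[2])/2,(b[1]+b[3])/2,.02),3))
E
```

```text
{'time_s': np.float64(0.0), 'qpos': array([ 1.094,  0.469, -0.049,  1.534,  0.024,  1.141, -0.082]), 'joint_vel': array([ 0.001,  0.   ,  0.   , -0.001,  0.   , -0.   , -0.001]), 'effort': array([-0.0000e+00, -5.1032e+01, -4.7000e-02, -2.3771e+01,  1.1000e-02,
        8.0000e-03, -0.0000e+00]), 'ee_pos': array([ 0.292, -0.608,  0.23 ]), 'ee_rot': array([-1.573, -0.   , -2.694]), 'wrist_force': array([0.781, 0.072, 0.435]), 'wrist_torque': array([-0.01 , -0.007,  0.015]), 'gripper_width': np.float64(0.085)}
scene [ 1.103 -0.559  0.798] 520.0
[[0.74, 0.67, -0.02], [0.43, -0.5, -0.75], [-0.51, 0.55, -0.66]]
scene cap [330. 131. 355. 157.] 0.84 [0.476 0.364 0.02 ]
scene cap [353. 150. 374. 179.] 0.65 [0.567 0.327 0.02 ]
scene cap [303. 151. 331. 180.] 0.6 [0.483 0.249 0.02 ]
scene head [216. 202. 327. 296.] 0.89 [ 0.589 -0.03   0.02 ]
scene objective [153. 292. 168. 312.] 0.85 [ 0.524 -0.266  0.02 ]
scene objective [216. 201. 325. 295.] 0.44 [ 0.585 -0.029  0.02 ]
scene slide_box [165. 318. 244. 391.] 0.69 [ 0.669 -0.286  0.02 ]
scene oil_bottle [390. 169. 407. 201.] 0.71 [0.674 0.314 0.02 ]
top [0.411 0.002 1.041] 417.0
[[0.01, -1.0, -0.01], [-0.99, -0.01, -0.16], [0.16, 0.01, -0.99]]
top cap [166. 240. 192. 262.] 0.85 [0.484 0.247 0.02 ]
top cap [122. 247. 146. 265.] 0.82 [0.47  0.357 0.02 ]
top cap [136. 206. 162. 231.] 0.79 [0.563 0.325 0.02 ]
top objective [382. 234. 395. 246.] 0.5 [ 0.517 -0.266  0.02 ]
top objective [169. 237. 190. 262.] 0.43 [0.487 0.245 0.02 ]
top slide_box [370. 163. 418. 199.] 0.85 [ 0.666 -0.284  0.02 ]
top slide_box [266. 145. 337. 255.] 0.33 [ 0.615 -0.054  0.02 ]
top oil_bottle [155. 162. 169. 182.] 0.67 [0.682 0.3   0.02 ]
```

View pics/scene0.png

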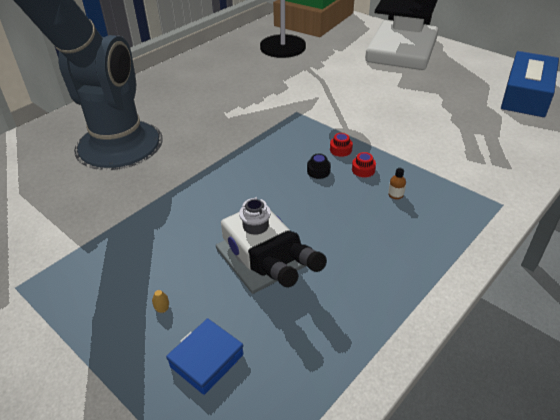

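View pics/top0.png

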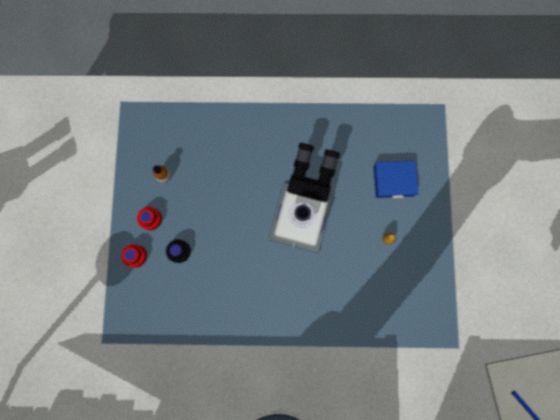

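The scene shows three possible caps: black at (318,166), red at (341,144) and red at (364,163). In the top view these are (178,251), (133,256) and (149,218). I choose the black one. The port is at top (302,213), scene (255,210).

Run:
```python
from h import *
out=[]
for n,(cu,cv),(pu,pv) in(("scene",(318,166),(255,213)),("top",(178,251),(303,213))):
    p=ctrl.get_image(n); im=p["pixels"]
    for u,v in((cu,cv),(pu,pv)):
        c=cv2.resize(im[v-25:v+25,u-33:u+33],(396,300),interpolation=cv2.INTER_CUBIC); out.append(c)
    for r in ctrl.silhouettes("cap",p):
        m=r["region"]; ys,xs=np.nonzero(m); print(n,r["bbox"],im[m].mean(0).round(),xs.mean(),ys.mean(),ray(p,xs.mean(),ys.mean(),.021).round(4))
    print([proj(p,[.484,.247,z]).round(1) for z in (0,.042)])
    for pt in [(pu,pv)]: print(ray(p,*pt,.12).round(4),ray(p,*pt,.1395).round(4))
cv2.imwrite("pics/crop1.png",np.vstack([np.hstack(out[:2]),np.hstack(out[2:])]))
```

```text
scene [306.6, 153.8, 331.0, 177.5] [42. 32. 30.] 318.27358490566036 165.66981132075472 [0.4873 0.2501 0.021 ]
scene [352.2, 150.1, 373.7, 178.5] [ 41.  34. 110.] 363.3609022556391 164.1860902255639 [0.5671 0.3262 0.021 ]
scene [328.7, 132.8, 354.1, 158.9] [ 35.  28. 107.] 340.8169014084507 145.06103286384976 [0.4768 0.3553 0.021 ]
[array([316.2, 172.5]), array([316.7, 158.8])]
[ 0.5669 -0.0489  0.12  ] [ 0.5824 -0.0636  0.1395]
top [139.1, 205.0, 162.6, 231.5] [ 46.  31. 116.] 148.5159362549801 217.73705179282868 [0.5651 0.3265 0.021 ]
top [166.8, 240.1, 189.6, 262.3] [48. 30. 27.] 177.03586497890296 250.92616033755274 [0.4837 0.2513 0.021 ]
top [119.1, 246.3, 147.2, 266.4] [ 43.  28. 111.] 133.2095238095238 255.4609523809524 [0.4713 0.3582 0.021 ]
top [268.2, 141.4, 340.8, 251.5] [105. 103. 100.] 304.3302080951292 202.62428538760577 [ 0.6076 -0.06    0.021 ]
[array([180.8, 251.5]), array([176.7, 250.2])]
[ 0.5649 -0.051   0.12  ] [ 0.5616 -0.0499  0.1395]
```

View pics/crop1.png

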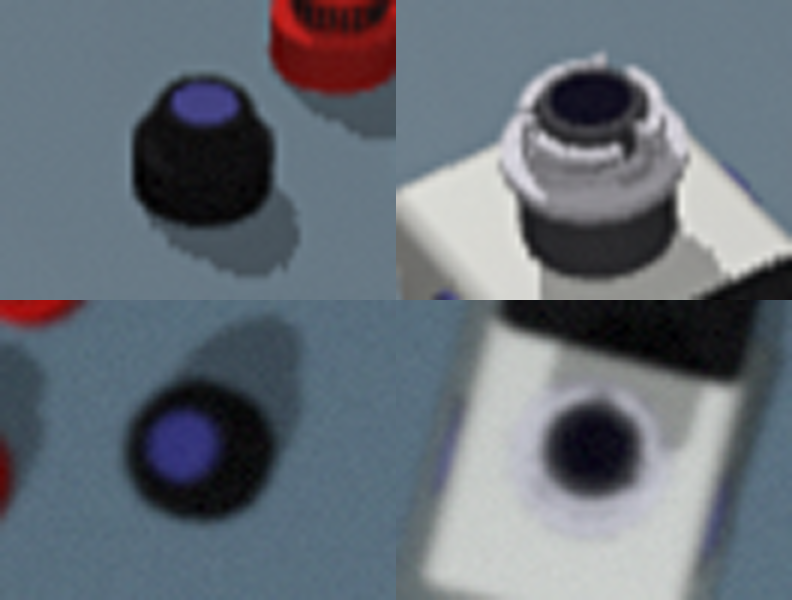

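The crops confirm the choice. The black cap stands upright with a knurled hub and a blue dot at scene ≈ (318,157), and the bare port with its thread and lands is at scene ≈ (255,205). I'll move over the port first, turning toward q7≈0 there.

Request:
arm_command(targets=[[[0.018, 0.037, 0.004], [0, 0, 4]], [[0.018, 0.037, 0.004], [0, 0, 4]], [[0.018, 0.037, 0.004], [0, 0, 4]], [[0.018, 0.037, 0.004], [0, 0, 4]], [[0.018, 0.037, 0.004], [0, 0, 4]]], grip=1, force=50)

```text
time_s: 1.22
ee_pos: [0.3745, -0.4275, 0.2495]
ee_rot: [-1.57, -0.008, -2.351]
wrist_force: [1.6, 0.1, -0.3]
gripper_width: 0.0852
```

Request:
arm_command(targets=[[[0.018, 0.037, 0.004], [0, 0, 4]], [[0.018, 0.037, 0.004], [0, 0, 4]], [[0.018, 0.037, 0.004], [0, 0, 4]], [[0.018, 0.037, 0.004], [0, 0, 4]], [[0.018, 0.037, 0.004], [0, 0, 4]]])

```text
time_s: 1.63
ee_pos: [0.4636, -0.2401, 0.2713]
ee_rot: [-1.566, -0.009, -1.985]
wrist_force: [1.6, 0.1, 0.6]
gripper_width: 0.0854
```

Request:
arm_command(targets=[[[0.018, 0.037, 0.004], [0, 0, 4]], [[0.018, 0.037, 0.004], [0, 0, 4]], [[0.018, 0.037, 0.004], [0, 0, 4]], [[0.018, 0.037, 0.004], [0, 0, 4]], [[0, 0, 0], [0, 0, 0]]])

```text
time_s: 2.05
ee_pos: [0.5379, -0.0807, 0.2909]
ee_rot: [-1.558, -0.006, -1.677]
wrist_force: [0.3, 0.4, 0.1]
gripper_width: 0.0854
```

Run:
```python
from h import *
p=ctrl.get_image("wrist"); cv2.imwrite("pics/w1.png",p["pixels"])
print(p["R"].round(3).tolist(),(-p["R"].T@p["t"]).round(4),p["mtx"].round(1).tolist())
print([proj(p,[.563,-.05,z]).round(1) for z in(.12,.1395)]); s=ctrl.observe();print(s["qpos"].round(3),s["ee_pos"])
```

```text
[[0.994, -0.105, 0.012], [-0.104, -0.95, 0.296], [-0.02, -0.295, -0.955]] [ 0.5433 -0.0055  0.4332] [[297.6, 0.0, 285.5], [0.0, 297.6, 207.7], [0.0, 0.0, 1.0]]
[array([305. , 157.7]), array([306.4, 160.4])]
[ 0.493  0.238 -0.502  1.756  0.134  1.169 -0.16 ] [ 0.53654899 -0.08455665  0.2903815 ]
```

View pics/w1.png

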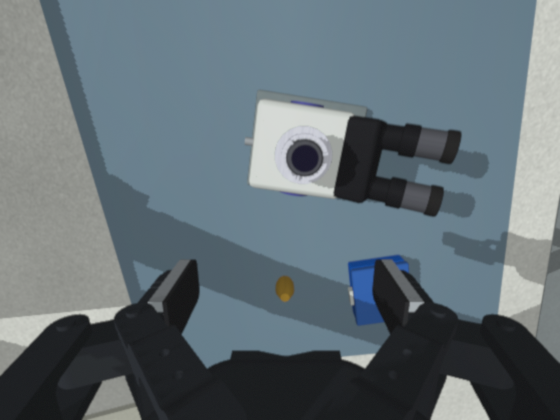

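The wrist view shows the port nose at about (305,157) with its flange at (302,153), near the projected (306,160). Next is a sub-pixel fix from all three cameras.

Run:
```python
from h import *
out=[]
for n,(u,v),r in(("scene",(255,205),16),("top",(303,213),16),("wrist",(305,157),28)):
    p=ctrl.get_image(n); im=p["pixels"]
    c=cv2.resize(im[v-r:v+r,u-r:u+r],(260,260),interpolation=cv2.INTER_CUBIC); k=260/2/r
    g=cv2.GaussianBlur(c,(0,0),2).astype(float); V=g.max(2)
    res=[]
    for th in(45,60,80,100):
        m=(V<th).astype(np.uint8); N,l,st,ce=cv2.connectedComponentsWithStats(m)
        i=l[130,130]
        if i==0: print(n,th,"no");continue
        cs,_=cv2.findContours((l==i).astype(np.uint8),0,1); e=cv2.fitEllipse(max(cs,key=len))
        uu,vv=u-r+(e[0][0]+.5)/k-.5,v-r+(e[0][1]+.5)/k-.5
        X=ray(p,uu,vv,.1395); f=p["mtx"][0,0]/(p["R"]@X+p["t"])[2]
        print(n,th,round(uu,1),round(vv,1),"diam mm",np.round(np.array(e[1])/k/f*1000,1),X.round(4))
    out.append(c)
cv2.imwrite("pics/port3.png",np.hstack(out))
```

```text
scene 45 254.0 204.1 diam mm [15.7 25.1] [ 0.5634 -0.0467  0.1395]
scene 60 254.0 204.2 diam mm [17.1 27. ] [ 0.5637 -0.0468  0.1395]
scene 80 254.4 206.0 diam mm [25.  34.4] [ 0.5677 -0.0501  0.1395]
scene 100 254.4 206.0 diam mm [26.2 35.6] [ 0.5679 -0.0501  0.1395]
top 45 302.4 212.2 diam mm [24.2 24.8] [ 0.5635 -0.0486  0.1395]
top 60 302.4 212.2 diam mm [27.7 28.1] [ 0.5633 -0.0485  0.1395]
top 80 302.4 212.3 diam mm [30.9 31.1] [ 0.5631 -0.0485  0.1395]
top 100 302.4 212.4 diam mm [32.9 33.1] [ 0.563  -0.0486  0.1395]
wrist 45 307.0 146.5 diam mm [20.3 22.1] [ 0.5613 -0.0474  0.1395]
wrist 60 307.2 146.2 diam mm [25.7 26.3] [ 0.5615 -0.0471  0.1395]
wrist 80 307.2 146.2 diam mm [27.9 28.6] [ 0.5615 -0.0472  0.1395]
wrist 100 307.0 145.9 diam mm [35.  35.7] [ 0.5613 -0.0469  0.1395]
```

View pics/port3.png

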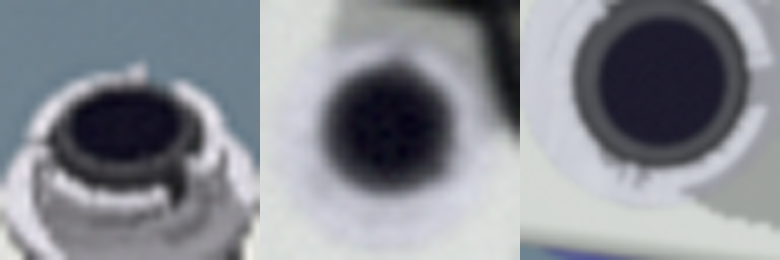

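The port is near (0.563, -0.0475), with the three cameras agreeing to about 2 mm, and its land and slot notches are visible. On to the cap.

Request:
arm_command(targets=[[[-0.006, 0.037, -0.004], [0, 0, 0]], [[-0.006, 0.037, -0.006], [0, 0, 0]], [[-0.006, 0.037, -0.008], [0, 0, 0]], [[-0.006, 0.037, -0.01], [0, 0, 0]], [[-0.006, 0.037, -0.012], [0, 0, 0]]])

```text
time_s: 2.67
ee_pos: [0.5047, 0.0755, 0.2484]
ee_rot: [-1.557, -0.02, -1.74]
wrist_force: [1.1, 0.4, -0.4]
gripper_width: 0.0857
```

Request:
arm_command(targets=[[[-0.006, 0.036, -0.018], [0, 0, 0]], [[-0.006, 0.036, -0.018], [0, 0, 0]], [[-0.006, 0.036, -0.018], [0, 0, 0]], [[-0.004, 0.03, -0.018], [0, 0, 0]], [[0, 0, 0], [0, 0, 0]]])

```text
time_s: 3.08
ee_pos: [0.4804, 0.2144, 0.1721]
ee_rot: [-1.557, -0.022, -1.753]
wrist_force: [-0.2, 0.4, 0.0]
gripper_width: 0.0858
```

```bash
cat >> h.py <<'E'
from scipy.spatial.transform import Rotation as Ro
def st(yaw=None):
    s=ctrl.observe(); r=s["ee_rot"]; R=Ro.from_euler("xyz",r)
    D=Ro.from_euler("xyz",[-np.pi/2,0,r[2] if yaw is None else yaw])
    print("pos",s["ee_pos"].round(4),"rot",r.round(4),"fix(deg)",np.degrees((D*R.inv()).as_rotvec()).round(2),"q",s["qpos"].round(2)[[0,6]],"F",s["wrist_force"].round(2),"T",s["wrist_torque"].round(3),"w",round(float(s["gripper_width"]),4),"t",round(float(s["time_s"]),2))
    return s
E
python3 - <<'E'
from h import *
st(-1.655)
for n in("wrist","top"):
    p=ctrl.get_image(n);im=p["pixels"]
    for r in ctrl.silhouettes("cap",p):
        m=r["region"]; ys,xs=np.nonzero(m); print(n,np.round(r["bbox"]),im[m].mean(0).round(),ray(p,xs.mean(),ys.mean(),.021).round(4))
    u,v=proj(p,[.485,.25,.042]).round().astype(int)
    hsv=cv2.cvtColor(im,cv2.COLOR_BGR2HSV); m=((hsv[...,0]>112)&(hsv[...,0]<135)&(hsv[...,1]>90)&(hsv[...,2]>60)).astype(np.uint8)
    N,l,s_,ce=cv2.connectedComponentsWithStats(m)
    for i in range(1,N):
        if s_[i,4]>12 and np.hypot(*(ce[i]-[u,v]))<40: print(" dot",ce[i].round(1),s_[i,4],ray(p,*ce[i],.042).round(4))
    if n=="wrist": cv2.imwrite("pics/w2.png",im)
E
```

```text
pos [0.4804 0.2144 0.1721] rot [-1.5566 -0.022  -1.7531] fix(deg) [1.36 0.64 5.61] q [-0.01 -0.96] F [-0.18  0.44  0.  ] T [ 0.027  0.088 -0.026] w 0.0858 t 3.08
wrist [319.  11. 389.  87.] [ 50.  36. 139.] [0.5634 0.33   0.021 ]
wrist [207.   0. 276.  69.] [ 54.  39. 133.] [0.4704 0.3598 0.021 ]
 dot [279.9 156.3] 782 [0.4832 0.2524 0.042 ]
top [178. 241. 192. 262.] [34. 24. 22.] [0.4785 0.2376 0.021 ]
 dot [178.3 252.2] 29 [0.4792 0.243  0.042 ]
```

View pics/w2.png

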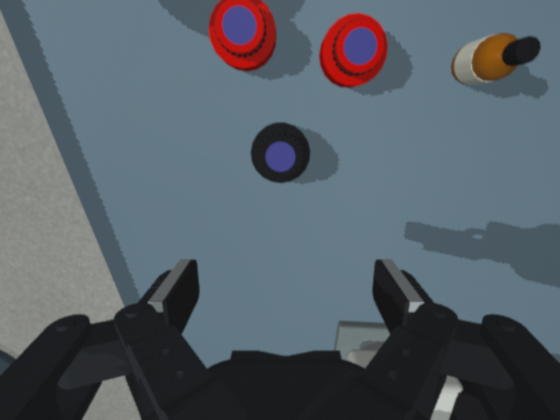

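The wrist view shows the black cap at (280,155), the red look-alikes at (243,35) and (355,48), and the bottle at (490,57). I'll line up and descend.

Request:
arm_command(targets=[[[0.002, 0.02, -0.01], [1.3, 0.6, 2]], [[0.001, 0.014, -0.02], [0, 0, 2]], [[0, 0.003, -0.02], [0, 0, 1.5]], [[0, 0, -0.02], [0, 0, 0]], [[0, 0, 0], [0, 0, 0]]])

```text
time_s: 3.7
ee_pos: [0.4974, 0.2344, 0.1084]
ee_rot: [-1.551, -0.002, -1.687]
wrist_force: [-0.4, -0.7, 0.8]
gripper_width: 0.0857
```

Run:
```python
from h import *
p=ctrl.get_image("wrist");p=ctrl.get_image("wrist");im=p["pixels"]
st(-1.655)
hsv=cv2.cvtColor(im,cv2.COLOR_BGR2HSV); m=((hsv[...,0]>112)&(hsv[...,0]<135)&(hsv[...,1]>90)&(hsv[...,2]>60)).astype(np.uint8)
u,v=proj(p,[.485,.25,.042])
N,l,s_,ce=cv2.connectedComponentsWithStats(m)
for i in range(1,N):
    if s_[i,4]>100 and np.hypot(*(ce[i]-[u,v]))<50: print(" dot",ce[i].round(1),s_[i,4],ray(p,*ce[i],.042).round(4))
```

```text
pos [0.4991 0.2358 0.1114] rot [-1.5465e+00  5.0000e-04 -1.6871e+00] fix(deg) [0.11 1.39 1.84] q [-0.06 -0.98] F [-0.35  0.57  0.1 ] T [ 0.014  0.024 -0.004] w 0.0855 t 3.8
 dot [260.8 200.2] 1126 [0.4832 0.253  0.042 ]
```

Request:
arm_command(targets=[[[-0.008, 0.008, -0.01], [0, 0.7, 0.9]], [[-0.006, 0.006, -0.01], [0, 0.6, 0.9]], [[-0.001, 0.002, -0.01], [0, 0, 0]], [[0, 0, 0], [0, 0, 0]], [[0, 0, 0], [0, 0, 0]]])

```text
time_s: 4.22
ee_pos: [0.4861, 0.2526, 0.0837]
ee_rot: [-1.563, 0.002, -1.657]
wrist_force: [-0.3, -0.7, -0.8]
gripper_width: 0.0855
```

```bash
cat >> h.py <<'E'
def dot(Z,near,R=60):
    p=ctrl.get_image("wrist");im=p["pixels"]
    hsv=cv2.cvtColor(im,cv2.COLOR_BGR2HSV); m=((hsv[...,0]>112)&(hsv[...,0]<135)&(hsv[...,1]>90)&(hsv[...,2]>60)).astype(np.uint8)
    u=proj(p,[*near,Z]); N,l,s_,ce=cv2.connectedComponentsWithStats(m)
    for i in range(1,N):
        if s_[i,4]>100 and np.hypot(*(ce[i]-u))<R: print(" dot",ce[i].round(1),s_[i,4],ray(p,*ce[i],Z).round(4))
    return p
E
python3 - <<'E'
from h import *
dot(.042,[.483,.253]);st(-1.655)
E
```

```text
dot [281.7 234.6] 1312 [0.4831 0.2529 0.042 ]
pos [0.4859 0.2525 0.0836] rot [-1.5636e+00  1.3000e-03 -1.6574e+00] fix(deg) [-0.04  0.42  0.14] q [-0.1 -1. ] F [-0.2  -0.02  0.24] T [ 0.004  0.021 -0.033] w 0.0854 t 4.27
```

Request:
arm_command(targets=[[[-0.001, 0, -0.012], [0, 0.4, 0]], [[-0.001, 0, -0.015], [0, 0, 0]], [[0, 0, -0.015], [0, 0, 0]], [[0, 0, -0.01], [0, 0, 0]], [[0, 0, 0], [0, 0, 0]]])

```text
time_s: 4.68
ee_pos: [0.4851, 0.2526, 0.029]
ee_rot: [-1.568, 0.002, -1.658]
wrist_force: [1.2, 0.7, -0.2]
gripper_width: 0.0854
```

Run:
```python
from h import *
st(-1.655)
```

```text
pos [0.4851 0.2526 0.029 ] rot [-1.5682  0.002  -1.6583] fix(deg) [-0.1   0.16  0.19] q [-0.15 -1.06] F [ 1.24  0.69 -0.18] T [0.01  0.004 0.058] w 0.0854 t 4.68
```

Request:
arm_command(targets=[[[-0.001, 0, -0.0025], [0, 0, 0]], [[0, 0, 0], [0, 0, 0]], [[0, 0, 0], [0, 0, 0]], [[0, 0, 0], [0, 0, 0]], [[0, 0, 0], [0, 0, 0]]], grip=-1, force=40)

```text
time_s: 5.1
ee_pos: [0.4847, 0.2531, 0.027]
ee_rot: [-1.567, 0.003, -1.659]
wrist_force: [-0.7, 0.7, -0.2]
gripper_width: 0.038
```

Request:
arm_command(targets=[[[0, 0, 0], [0, 0, 0]], [[0, 0, 0], [0, 0, 0]], [[0, 0, 0], [0, 0, 0]], [[0, 0, 0], [0, 0, 0]], [[0, 0, 0], [0, 0, 0]]])

```text
time_s: 5.52
ee_pos: [0.4853, 0.2532, 0.028]
ee_rot: [-1.566, 0.004, -1.659]
wrist_force: [-0.2, 0.2, -0.1]
gripper_width: 0.0383
```

Run:
```python
from h import *
p=dot(.042,[.483,.253]);st(-1.655);cv2.imwrite("pics/w3.png",p["pixels"][140:400,130:430])
```

```text
dot [285.4 279. ] 2331 [0.4844 0.2524 0.042 ]
pos [0.4853 0.2532 0.028 ] rot [-1.5656  0.0035 -1.6589] fix(deg) [-0.18  0.31  0.22] q [-0.15 -1.07] F [-0.52  0.2  -1.28] T [-0.035 -0.023 -0.004] w 0.0382 t 5.57
```

View pics/w3.png

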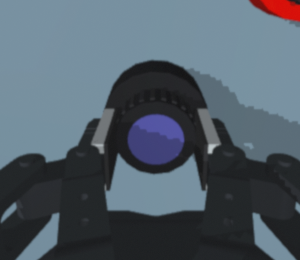

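The hub sits centred between the pads, with the dot near (155,138) in the crop, and the width holds at 38 mm. I'll lift and carry it.

Request:
arm_command(targets=[[[0, 0, 0.02], [0, 0, 0]], [[0, 0, 0.035], [0, 0, 0]], [[0, 0, 0.035], [0, 0, 0]], [[0, 0, 0.035], [0, 0, 0]], [[0, 0, 0.035], [0, 0, 0]]])

```text
time_s: 5.98
ee_pos: [0.4782, 0.2488, 0.1848]
ee_rot: [-1.585, -0.007, -1.657]
wrist_force: [0.5, -0.1, -1.7]
gripper_width: 0.0384
```

Request:
arm_command(targets=[[[0.005, -0.02, 0.01], [0, 0, 0]], [[0.01, -0.038, 0], [0, 0, 0]], [[0.01, -0.038, 0], [0, 0, 0]], [[0.01, -0.038, 0], [0, 0, 0]], [[0.01, -0.038, 0], [0, 0, 0]]])

```text
time_s: 6.4
ee_pos: [0.5245, 0.0867, 0.2077]
ee_rot: [-1.566, 0.008, -1.634]
wrist_force: [0.9, 0.3, -1.1]
gripper_width: 0.0385
```

Run:
```python
from h import *
st(-1.655)
```

```text
pos [0.5245 0.0867 0.2077] rot [-1.5655  0.0082 -1.6335] fix(deg) [-0.45  0.34 -1.23] q [ 0.28 -0.51] F [ 0.94  0.33 -1.11] T [-0.061 -0.056 -0.06 ] w 0.0385 t 6.4
```

Request:
arm_command(targets=[[[0.01, -0.035, 0], [-0.4, 0.3, -0.5]], [[0.01, -0.035, 0], [0, 0, 0]], [[0.008, -0.03, -0.005], [0, 0, 0]], [[0.003, -0.015, -0.008], [0, 0, 0]], [[0, 0, 0], [0, 0, 0]]])

```text
time_s: 6.82
ee_pos: [0.5568, -0.0452, 0.1942]
ee_rot: [-1.569, -0.005, -1.657]
wrist_force: [-0.7, -0.4, -1.5]
gripper_width: 0.0386
```

Run:
```python
from h import *
st(-1.655); 
p=ctrl.get_image("wrist"); s=st(-1.655); z=s["ee_pos"][2]
p=dot(z+.0145,s["ee_pos"][:2])
for n in("scene","top"):
    p=ctrl.get_image(n); im=p["pixels"]; e=s["ee_pos"]
    u,v=proj(p,[e[0],e[1],z]).round().astype(int)
    print(n,u,v)
    for q in("cap",):
        for r in ctrl.silhouettes(q,p):
            m=r["region"];ys,xs=np.nonzero(m);print(np.round(r["bbox"]),im[m].mean(0).round(),xs.mean(),ys.mean())
    cv2.imwrite(f"pics/{n}4.png",cv2.resize(im[v-40:v+40,u-50:u+50],None,fx=5,fy=5,interpolation=cv2.INTER_CUBIC))
```

```text
pos [ 0.5568 -0.0452  0.1942] rot [-1.5685 -0.0048 -1.6571] fix(deg) [0.29 0.11 0.12] q [ 0.45 -0.3 ] F [-0.7  -0.37 -1.48] T [ 0.004  0.042 -0.052] w 0.0386 t 6.82
pos [ 0.5569 -0.0433  0.1948] rot [-1.568  -0.004  -1.6553] fix(deg) [0.24 0.14 0.02] q [ 0.45 -0.3 ] F [ 0.35 -0.94 -1.02] T [-0.013 -0.024 -0.008] w 0.0385 t 6.87
 dot [285.4 278.9] 2322 [ 0.5561 -0.0436  0.2093]
scene 251 179
[353. 153. 374. 178.] [ 39.  31. 117.] 363.5904365904366 164.37006237006236
[330. 132. 354. 157.] [ 38.  30. 115.] 340.8755980861244 144.29425837320574
[238. 164. 269. 198.] [31. 24. 24.] 250.87772925764193 184.19650655021834
top 301 211
[137. 206. 162. 230.] [ 49.  31. 128.] 148.7036247334755 218.2366737739872
[120. 246. 150. 266.] [ 48.  31. 122.] 133.60652591170825 255.27447216890596
[369. 162. 417. 199.] [142.  74.  40.] 394.856221792392 179.1566731141199
```

View pics/scene4.png

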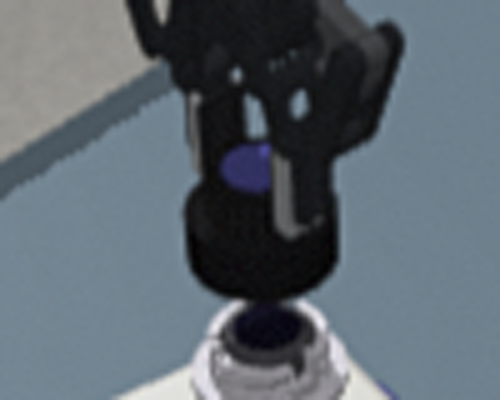

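The cap is held upright just above the port; the nose is at (270,325) in the crop. I'll line up, then lower toward the first contact, expected at TCP z ≈ 0.161 to 0.165.

Request:
arm_command(targets=[[[0.004, -0.003, -0.006], [0.2, 0.1, 0]], [[0.001, -0.001, -0.006], [0, 0, 0]], [[0, 0, -0.006], [0, 0, 0]], [[0, 0, -0.003], [0, 0, 0]], [[0, 0, 0], [0, 0, 0]]])

```text
time_s: 7.53
ee_pos: [0.5628, -0.0369, 0.1741]
ee_rot: [-1.566, 0.002, -1.638]
wrist_force: [0.6, -0.3, -0.1]
gripper_width: 0.0385
```

Run:
```python
from h import *
p=ctrl.get_image("wrist");s=st(-1.655);p=dot(s["ee_pos"][2]+.0145,s["ee_pos"][:2])
```

```text
pos [ 0.5628 -0.0369  0.1743] rot [-1.566   0.0025 -1.6379] fix(deg) [-0.12  0.28 -0.98] q [ 0.43 -0.31] F [ 0.26 -0.13 -1.2 ] T [0.019 0.031 0.017] w 0.0386 t 7.58
 dot [285.4 278.8] 2326 [ 0.5619 -0.0373  0.1888]
```

Request:
arm_command(targets=[[[0, -0.006, 0], [0, 0.2, -0.5]], [[0, -0.004, 0], [0, 0, -0.4]], [[0, 0, 0], [0, 0, 0]], [[0, 0, 0], [0, 0, 0]], [[0, 0, 0], [0, 0, 0]]])

```text
time_s: 8.05
ee_pos: [0.5636, -0.049, 0.1755]
ee_rot: [-1.568, 0.002, -1.657]
wrist_force: [-0.1, -0.4, -1.3]
gripper_width: 0.0385
```

Run:
```python
from h import *
s=st(-1.655)
```

```text
pos [ 0.5636 -0.049   0.1755] rot [-1.5676e+00  1.6000e-03 -1.6570e+00] fix(deg) [-0.08  0.19  0.11] q [ 0.45 -0.3 ] F [-0.06 -0.37 -1.31] T [-0.046 -0.064 -0.017] w 0.0385 t 8.05
```

Request:
arm_command(targets=[[[-0.001, 0.0015, -0.003], [0, 0.1, 0]], [[0, 0, -0.003], [0, 0, 0]], [[0, 0, -0.003], [0, 0, 0]], [[0, 0, 0], [0, 0, 0]], [[0, 0, 0], [0, 0, 0]]])

```text
time_s: 8.47
ee_pos: [0.5624, -0.0471, 0.1657]
ee_rot: [-1.569, 0.002, -1.657]
wrist_force: [0.6, -0.0, -1.5]
gripper_width: 0.0387
```

Request:
arm_command(targets=[[[0, 0, -0.002], [0, 0, 0]], [[0, 0, -0.002], [0, 0, 0]], [[0, 0, -0.001], [0, 0, 0]], [[0, 0, 0], [0, 0, 0]], [[0, 0, 0], [0, 0, 0]]])

```text
time_s: 8.88
ee_pos: [0.5624, -0.0468, 0.1601]
ee_rot: [-1.569, 0.002, -1.656]
wrist_force: [-0.4, -0.0, 0.5]
gripper_width: 0.0379
```

Run:
```python
from h import *
s=st(-1.655);p=dot(s["ee_pos"][2]+.0145,s["ee_pos"][:2])
```

```text
pos [ 0.5624 -0.0468  0.1601] rot [-1.5695  0.0017 -1.6563] fix(deg) [-0.09  0.09  0.07] q [ 0.44 -0.32] F [-0.36 -0.    0.46] T [-0.021  0.078  0.033] w 0.0379 t 8.88
 dot [285.4 278.8] 2330 [ 0.5616 -0.0472  0.1746]
```

Contact at TCP z ≈ 0.160, so the studs are on the lands. Now I turn backward (+z) with light pressure.

Request:
arm_command(targets=[[[0, 0, -0.001], [0, 0, 2]], [[0, 0, -0.001], [0, 0, 4]], [[0, 0, -0.001], [0, 0, 4]], [[0, 0, -0.001], [0, 0, 4]], [[0, 0, -0.001], [0, 0, 4]]])

```text
time_s: 9.35
ee_pos: [0.5632, -0.0459, 0.1598]
ee_rot: [-1.568, 0.001, -1.331]
wrist_force: [-2.4, -0.2, 4.5]
gripper_width: 0.0386
```

Run:
```python
from h import *
s=st();
```

```text
pos [ 0.5632 -0.0459  0.1598] rot [-1.5681e+00  5.0000e-04 -1.3311e+00] fix(deg) [-0.07  0.14  0.  ] q [ 0.49 -0.03] F [-2.39 -0.19  4.48] T [-0.116  0.606 -0.093] w 0.0386 t 9.35
```

Request:
arm_command(targets=[[[-0.0005, -0.0005, -0.001], [0, 0, 5]], [[0, -0.0003, -0.001], [0, 0, 5]], [[0, 0, -0.001], [0, 0, 5]], [[0, 0, -0.001], [0, 0, 5]], [[0, 0, -0.001], [0, 0, 5]]])

```text
time_s: 9.77
ee_pos: [0.5629, -0.046, 0.1598]
ee_rot: [-1.568, -0.001, -0.876]
wrist_force: [-3.3, 0.4, 5.2]
gripper_width: 0.0383
```

Run:
```python
from h import *
s=st();
```

```text
pos [ 0.5629 -0.046   0.1598] rot [-1.5682e+00 -1.3000e-03 -8.7560e-01] fix(deg) [-0.04  0.17 -0.  ] q [0.56 0.37] F [-3.33  0.36  5.2 ] T [-0.133  0.75  -0.108] w 0.0383 t 9.77
```

Request:
arm_command(targets=[[[-0.001, -0.0005, -0.001], [0, 0, 5]], [[0, 0, -0.001], [0, 0, 5]], [[0, 0, -0.001], [0, 0, 5]], [[0, 0, -0.001], [0, 0, 5]], [[0, 0, -0.001], [0, 0, 4]]])

```text
time_s: 10.18
ee_pos: [0.5631, -0.0464, 0.1598]
ee_rot: [-1.568, -0.005, -0.438]
wrist_force: [-2.7, 0.4, 5.3]
gripper_width: 0.038
```

Run:
```python
from h import *
s=st();
```

```text
pos [ 0.5631 -0.0464  0.1598] rot [-1.5683 -0.0051 -0.4376] fix(deg) [-0.01  0.33 -0.  ] q [0.64 0.75] F [-2.72  0.42  5.35] T [-0.036  0.591 -0.094] w 0.038 t 10.18
```

Request:
arm_command(targets=[[[-0.0005, 0, -0.0012], [0, 0.3, 4]], [[0, 0, -0.0012], [0, 0, 4]], [[0, 0, -0.0012], [0, 0, 4]], [[0, 0, -0.0012], [0, 0, 4]], [[0, 0, -0.0012], [0, 0, 4]]])

```text
time_s: 10.6
ee_pos: [0.5632, -0.0468, 0.1586]
ee_rot: [-1.573, -0.002, -0.075]
wrist_force: [-2.0, -1.0, 0.2]
gripper_width: 0.0383
```

Run:
```python
from h import *
s=st();
```

```text
pos [ 0.5632 -0.0468  0.1586] rot [-1.5729 -0.0019 -0.0746] fix(deg) [0.13 0.1  0.  ] q [0.69 1.06] F [-2.04 -1.02  0.17] T [-0.076  0.389 -0.006] w 0.0383 t 10.6
```

The force fell and z is dropping, so the slot has been found at about 90° of back-turn. I stop turning and lower.

Request:
arm_command(targets=[[[-0.0005, 0, -0.0015], [0, 0, 0]], [[0, 0, -0.0015], [0, 0, 0]], [[0, 0, -0.0015], [0, 0, 0]], [[0, 0, -0.0015], [0, 0, 0]], [[0, 0, -0.001], [0, 0, 0]]])

```text
time_s: 11.02
ee_pos: [0.5627, -0.0476, 0.1513]
ee_rot: [-1.573, -0.002, -0.079]
wrist_force: [-1.2, -0.4, 6.2]
gripper_width: 0.038
```

Run:
```python
from h import *
s=st();
```

```text
pos [ 0.5627 -0.0476  0.1513] rot [-1.5735 -0.0022 -0.0795] fix(deg) [0.16 0.11 0.  ] q [0.68 1.05] F [-1.23 -0.39  6.18] T [-0.046  0.246 -0.002] w 0.038 t 11.02
```

It dropped exactly 8.5 mm. Now I screw clockwise (-z) with light pressure.

Request:
arm_command(targets=[[[0, 0, -0.0008], [0, 0, -3]], [[0, 0, -0.0008], [0, 0, -4]], [[0, 0, -0.0008], [0, 0, -4]], [[0, 0, -0.0008], [0, 0, -4]], [[0, 0, -0.0008], [0, 0, -4]]])

```text
time_s: 11.43
ee_pos: [0.5634, -0.0477, 0.1504]
ee_rot: [-1.577, -0.004, -0.427]
wrist_force: [-1.9, -0.6, 3.1]
gripper_width: 0.0385
```

Run:
```python
from h import *
s=st();
```

```text
pos [ 0.5634 -0.0477  0.1504] rot [-1.5769 -0.0038 -0.4266] fix(deg) [0.41 0.05 0.  ] q [0.62 0.75] F [-1.86 -0.55  3.07] T [-0.153  0.474  0.114] w 0.0385 t 11.43
```

Request:
arm_command(targets=[[[-0.0005, 0, -0.0008], [0.3, 0, -4]], [[0, 0, -0.0008], [0, 0, -4]], [[0, 0, -0.0008], [0, 0, -4]], [[0, 0, -0.0008], [0, 0, -4]], [[0, 0, -0.0008], [0, 0, -3]]])

```text
time_s: 11.85
ee_pos: [0.5633, -0.0478, 0.1488]
ee_rot: [-1.575, -0.005, -0.777]
wrist_force: [-1.7, 0.3, 3.7]
gripper_width: 0.0385
```

Run:
```python
from h import *
s=st();
```

```text
pos [ 0.5633 -0.0478  0.1488] rot [-1.5748 -0.0046 -0.7774] fix(deg) [0.35 0.03 0.  ] q [0.57 0.44] F [-1.69  0.3   3.66] T [-0.2    0.563  0.055] w 0.0385 t 11.85
```

Request:
arm_command(targets=[[[-0.0005, 0.0002, -0.0008], [0.3, 0, -4]], [[0, 0, -0.0008], [0, 0, -4]], [[0, 0, -0.0008], [0, 0, -4]], [[0, 0, -0.0008], [0, 0, -4]], [[0, 0, -0.0008], [0, 0, -3]]])

```text
time_s: 12.27
ee_pos: [0.5632, -0.0482, 0.1474]
ee_rot: [-1.573, -0.005, -1.127]
wrist_force: [-1.9, -1.8, 4.7]
gripper_width: 0.0381
```

Run:
```python
from h import *
s=st();
```

```text
pos [ 0.5632 -0.0482  0.1474] rot [-1.5731 -0.0049 -1.1275] fix(deg) [0.31 0.   0.  ] q [0.51 0.14] F [-1.91 -1.84  4.67] T [-0.154  0.523  0.045] w 0.0381 t 12.27
```

Request:
arm_command(targets=[[[-0.0005, 0.0005, -0.0006], [0.2, 0, -2]], [[0, 0, -0.0006], [0, 0, -2]], [[0, 0, -0.0006], [0, 0, -2]], [[0, 0, -0.0006], [0, 0, -2]], [[0, 0, -0.0006], [0, 0, -2]]])

```text
time_s: 12.68
ee_pos: [0.5632, -0.0479, 0.1467]
ee_rot: [-1.572, -0.006, -1.313]
wrist_force: [-1.4, -0.1, 3.9]
gripper_width: 0.0382
```

Run:
```python
from h import *
s=st();
```

```text
pos [ 0.5632 -0.0479  0.1467] rot [-1.5719 -0.0057 -1.3134] fix(deg) [0.33 0.02 0.  ] q [ 0.48 -0.03] F [-1.39 -0.12  3.86] T [0.081 0.371 0.032] w 0.0382 t 12.68
```

Request:
arm_command(targets=[[[-0.0003, 0, -0.0006], [0, 0, -2]], [[0, 0, -0.0006], [0, 0, -2]], [[0, 0, -0.0006], [0, 0, -1.5]], [[0, 0, -0.0006], [0, 0, -1.5]], [[0, 0, -0.0006], [0, 0, -1.5]]])

```text
time_s: 13.1
ee_pos: [0.5635, -0.0474, 0.1466]
ee_rot: [-1.571, -0.01, -1.468]
wrist_force: [-2.2, -1.2, 5.3]
gripper_width: 0.0382
```

Run:
```python
from h import *
s=st();
```

```text
pos [ 0.5635 -0.0474  0.1466] rot [-1.5707 -0.0097 -1.468 ] fix(deg) [ 0.55  0.06 -0.  ] q [ 0.45 -0.17] F [-2.16 -1.24  5.32] T [-0.212  0.578  0.456] w 0.0382 t 13.1
```

Request:
arm_command(targets=[[[0, 0, -0.0005], [0, 0, 0]], [[0, 0, -0.0005], [0, 0, 0]], [[0, 0, -0.0005], [0, 0, 0]], [[0, 0, -0.0005], [0, 0, 0]], [[0, 0, 0], [0, 0, 0]]])

```text
time_s: 13.52
ee_pos: [0.5635, -0.0474, 0.1466]
ee_rot: [-1.571, -0.013, -1.467]
wrist_force: [-0.9, -0.4, -0.4]
gripper_width: 0.0382
```

Run:
```python
from h import *
s=st();
```

```text
pos [ 0.5635 -0.0474  0.1466] rot [-1.5706 -0.0128 -1.467 ] fix(deg) [ 0.73  0.09 -0.  ] q [ 0.45 -0.17] F [-0.87 -0.37 -0.44] T [-0.076  0.15   0.192] w 0.0382 t 13.52
```

Request:
arm_command(targets=[[[0, 0, -0.0006], [0.4, 0, -1]], [[0, 0, -0.0006], [0, 0, -1.2]], [[0, 0, -0.0006], [0, 0, -1.2]], [[0, 0, -0.0006], [0, 0, -1.2]], [[0, 0, -0.0006], [0, 0, -1.2]]])

```text
time_s: 13.93
ee_pos: [0.5634, -0.0476, 0.1466]
ee_rot: [-1.57, -0.01, -1.562]
wrist_force: [-3.1, -0.7, 6.8]
gripper_width: 0.0383
```

Run:
```python
from h import *
s=st();
```

```text
pos [ 0.5634 -0.0476  0.1466] rot [-1.57   -0.0103 -1.5616] fix(deg) [ 0.59  0.05 -0.  ] q [ 0.43 -0.25] F [-3.1  -0.73  6.83] T [-0.279  0.765  1.048] w 0.0383 t 13.93
```

Wedged: the torque rose steeply to about 1 N m at 85° with z steady at 0.1466, which is past the snug range, so no more turning. I relax, then release.

Request:
arm_command(targets=[[[0.0003, 0, 0], [0, 0, 0.5]], [[0, 0, 0], [0, 0, 0]], [[0, 0, 0], [0, 0, 0]], [[0, 0, 0], [0, 0, 0]], [[0, 0, 0], [0, 0, 0]]])

```text
time_s: 14.35
ee_pos: [0.5634, -0.0476, 0.1466]
ee_rot: [-1.571, -0.011, -1.552]
wrist_force: [-2.5, -1.4, 4.5]
gripper_width: 0.0383
```

Run:
```python
from h import *
s=st();
```

```text
pos [ 0.5634 -0.0476  0.1466] rot [-1.5707 -0.0107 -1.5515] fix(deg) [ 0.61  0.02 -0.  ] q [ 0.43 -0.24] F [-2.55 -1.43  4.53] T [-0.104  0.415  0.294] w 0.0383 t 14.35
```

Request:
arm_command(targets=[[[0, 0, 0], [0, 0, 0]], [[0, 0, 0], [0, 0, 0]], [[0, 0, 0], [0, 0, 0]], [[0, 0, 0.002], [0, 0, 0]], [[0, 0, 0.003], [0, 0, 0]]], grip=1)

```text
time_s: 14.77
ee_pos: [0.5642, -0.0469, 0.15]
ee_rot: [-1.57, -0.007, -1.555]
wrist_force: [-0.1, 0.5, -0.3]
gripper_width: 0.0855
```

Request:
arm_command(targets=[[[0, 0, 0.01], [0, 0, 0]], [[0, 0, 0.02], [0, 0, 0]], [[0, 0, 0.03], [0, 0, 0]], [[0, 0, 0.02], [0, 0, 0]], [[0, 0, 0], [0, 0, 0]]])

```text
time_s: 15.18
ee_pos: [0.5638, -0.0461, 0.2355]
ee_rot: [-1.57, -0.005, -1.555]
wrist_force: [1.1, -0.2, 1.3]
gripper_width: 0.0852
```

Run:
```python
from h import *
st()
p=ctrl.get_image("wrist");p=dot(.162,[.563,-.0475])
im=p["pixels"]; u,v=proj(p,[.563,-.0475,.14]).round().astype(int)
a=cv2.resize(im[max(v-60,0):v+60,max(u-80,0):u+80],(400,300))
p=ctrl.get_image("scene");im=p["pixels"];u,v=proj(p,[.563,-.0475,.14]).round().astype(int)
b=cv2.resize(im[v-30:v+30,u-40:u+40],(400,300),interpolation=cv2.INTER_CUBIC)
cv2.imwrite("pics/end.png",np.hstack([a,b]))
for z in(.12,.125,.1335): print(z,[((proj(p,[.563,-.0475,z+h])-[u-40,v-30])*5+[400,0]).round() for h in(0,.042)])
```

```text
pos [ 0.5638 -0.0461  0.2355] rot [-1.5701 -0.0052 -1.5547] fix(deg) [ 0.3   0.05 -0.  ] q [ 0.47 -0.18] F [ 1.11 -0.16  1.33] T [ 0.029 -0.023  0.028] w 0.0852 t 15.18
 dot [285.3 220.6] 1008 [ 0.5623 -0.0474  0.162 ]
0.12 [array([600., 189.]), array([595., 106.])]
0.125 [array([600., 179.]), array([594.,  96.])]
0.1335 [array([598., 163.]), array([593.,  79.])]
```

View pics/end.png

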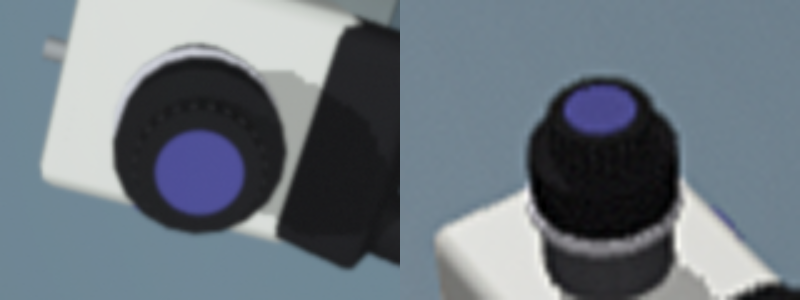

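The cap sits flush on the flange. Its top dot is at (600,108), against the predicted (595,106) if home and y ≈ 96 if it were still 5 mm up. The gripper is clear, so I'm handing in.

Run:
```python
from h import *
ctrl.close_job(); st()
```

```text
the job is handed in; nothing more can be done
the job is handed in; nothing more can be done
```

The black dust cap is on the camera port, screwed home and released, and I handed the job in at about 15.2 s of the 72 s allowed.

**How it went:** I set the cap down on the lands and turned it back about 90° until it dropped 8.5 mm into the slots. I then screwed it clockwise about 85° with roughly 4–8 N of downward pressure until it wedged. The objective, slide box, oil bottle and red caps were not touched.

**Last checks:**
- **Height:** the final height stopped changing, 13.2 mm below where the cap sat on the lands. The expected figure was 13.5 mm.
- **Centring:** the wrist camera put the cap's dot about 1 mm from the estimated port axis.
- **Seating:** the scene camera shows the cap flush on the flange, matching the home position to a few tenths of a pixel in height. I did not measure its tilt after letting go.
- **Release:** the gripper is fully open and about 9 cm above where it let go, with no contact force.

**What disagreed:** the last tightening step briefly read about 1.0 N m, above the 0.2–0.35 N m snug range. I eased it back to about 0.3 N m before letting go. The wrist force in the readings stayed below about 9 N, but the cap-to-head contact force itself is not measured.

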